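# Lock the levelling foot's jam nut

## Task

The height of the levelling foot has been set and a spanner already holds its long adjusting screw. Lock the setting: turn the hex jam nut on that screw clockwise, seen from above, until it comes up tight, then let go. Do not turn the screw with its spanner, and do not turn the nut on the short fixing bolt of the other bracket.

Things in the scene. Friction and masses are not known exactly. Their poses are not given: they have to be found in the camera images.
- jam_nut (a joint): Turn of the steel hex jam nut on the long screw, rad, growing clockwise seen from above. Starts slack at 0 to 0.4; comes up solid (tight) at a hard stop at 1.2, so it takes 0.8 to 1.2 rad (46 to 69 degrees), within one grasp. Turns in place without sinking at 0.15 N m and stays where left. Below it: a 33 mm round boss, 12 mm high, on a grey bracket top (90 x 110 mm), 50 mm up.
- jam_nut_mid (a point): Centre of that nut, on the vertical screw axis, 72 mm above the table; turns with the nut. z up, x square to one pair of flats (others 60 and 120 degrees round). Nut 36 mm across flats, 41.6 over corners, 20 high (62 to 82 mm up). The 24 mm screw stands out of its top to 105 mm up, square-ended: this tells it from the other nut. Fingertips may reach 10 mm below the nut beside the boss.
- set_screw (a joint): Turn of the adjusting screw with its flat steel spanner, rad, growing anticlockwise seen from above; 0 at the start, the spanner leaning on a steel peg that stops it clockwise. The spanner sticks out level from under the bracket, to 141 mm from the screw axis, 27 to 33 mm above the table. Friction 0.4 N m. Leave it as it is (within 0.1 rad).
- fixing_nut (a joint): Turn of the look-alike nut, rad, clockwise positive, 0 at the start, turns at 0.15 N m. Same nut at the same height on a like grey bracket elsewhere on the table, but on a short round-ended bolt that stands only 5 mm out of it, with no spanner. Leave it (within 0.1 rad).
Mind the look-alikes: they are no part of the job. What is shaped like the part that bears fixing_nut but green is not meant.

How it is judged (in metres and radians):
At the end, for the whole second after the job is handed in: The jam nut stands still within 0.2 rad (about 11 degrees) of its tight stop (joint above 1.0 rad); the adjusting screw and the other bracket's nut are within 0.1 rad of where they were (value of joint jam_nut above 1 rad and velocity of joint jam_nut between -0.05 and 0.05 rad/s and value of joint each of set_screw, fixing_nut below 0.1 rad and value of joint fixing_nut above -0.1 rad); the robot touches nothing.
It fails at once if the adjusting screw is turned by more than 0.1 rad (value of joint set_screw above 0.1 rad).
It fails at once if the fixing nut is turned by more than 0.1 rad (value of joint fixing_nut above 0.1 rad or value of joint fixing_nut below -0.1 rad).
It also fails if it takes over 32 s, if anything falls off the work surface, if the arm or the gripper's body presses on something with over 40 N, if the wrist force passes 120 N, or if a joint passes its speed limit or range.

## Robot

A 6-joint arm with a two-finger parallel gripper is mounted at the origin on the work surface. World frame = base frame: x ahead of the robot, y to its left, z up, the work surface at z = 0. Lengths are in mm, angles in degrees, forces in N, time in s.
With the tool pointing down it reaches from about 350 to 850 mm from the base axis. Payload 8.1 kg.
Tool frame: the origin (TCP) lies between the finger pads; the fingertips stand 22 mm ahead of it and the grasp point (between the pads) lies 3 mm ahead of it; z points along the fingers, y is the direction in which the jaws open and shut (so a half turn about z gives the same grasp; the last joint's range is limited). The gripper opens to 85 mm and grips with 20 to 120 N. Pads are 22 mm wide; open, the fingers measure 114 mm over their backs; the gripper's body (76 mm by 85 mm) begins 54 mm behind the grasp point. The pads swing forward as they close: fully open they stand 13 mm farther back than shut.
Start: joints at [60.825, 7.471, 85.268, -0, 87.261, -4.893], TCP at [246.716, 546.934, 253.292] pointing down, gripper open.
Joint ranges: [-169.43, 169.43], [-51.17, 129.36], [1.28, 143.12], [-76.62, 256.62], [0, 156.53], [-152.29, 152.29]. Speed limits (degrees/s): [136.94, 136.94, 159.86, 180, 180, 180].

## Interface

Orientations are given as [roll, pitch, yaw] about the fixed x, y, z axes, in that order (R = Rz(yaw) Ry(pitch) Rx(roll)).
In Python, from bench import r gives the robot as it stands.
- The arm moves only by the tool drive_tool, never from a script. Its argument "moves" is a list of rows, each a list of 2 entries, a list of its own where there are three numbers: the shift along the world's x, y, z in mm, then the turn about the world's z in degrees. A call has exactly 8 rows; each row is the pose to reach, as a shift and turn from the pose commanded when the call began; what a row does not reach only later rows make up. A row lasts 1/12 s, in which the tool goes at most 41.7 mm and 7.16 degrees, less where a joint would pass 70% of its speed; a pose out of reach is approached as far as the arm can. A call with a gripper value outside its range is refused whole. "fingers" is the finger opening in mm, from 0 to 85.4, set as the call begins (left out, the last holds). The fingers move at their own pace and stop on an object; "squeeze" is the grip in N (left out, the last holds). Time passes only in rows, so rows that repeat a pose let the fingers close, or fill a call up. It gives the time, the measured TCP pose, the force and the opening at its end, in the units of the state.
- r.sense(): the state, without advancing time (a new reading comes with each control period).
- r.snapshot(name): name is "scene" or "top" or "wrist"; returns a dict with "pixels" (480x640x3 uint8, red, green, blue), "camera_matrix" (3x3 intrinsics, pixels), "xyz" and "orientation" of the camera in the world. Camera axes: x right, y down, z forward; pixel columns grow to the right and rows downward; lengths in mm; the calibration is good to about 2 mm. A picture is of the moment at which its call begins. There is no depth.
- r.hand_in(): hands the job in, once; it reports no verdict.
The state is a dict: "time": time; "joint_pos": joint angles; "qd": joint speeds; "joint_efforts": joint torques, N m; "tool_pos": TCP position; "tcp_rot": TCP orientation; "ft_force": force on the tool from outside, world axes, zero at the start; "wrist_torque": the same for the moment, N m; "finger_gap": finger opening in mm.
Only numpy, scipy, OpenCV 4.12 (cv2) and the standard library are available. Lean on these libraries where they do the work, as an engineer would, in place of code of your own. Each camera call takes 0.05 s, during which the arm holds its last target.

## Working session

There is one attempt and no reset: what is moved stays moved. The work goes in short steps, Python scripts to look and compute and a tool call to move; the robot and the scene stay as the last step left them, time stands still between calls to the robot, and variables do not carry over. Pictures are saved under pics/ and viewed, and the job is handed in when it is done.

Besides the shell and the picture viewer there is one more tool, called after "Request:" in YAML: its name, and indented under it one key for each argument. drive_tool: Moves the arm, as the interface text tells. Its arguments: {"type":"object","properties":{"moves":{"type":"array","items":{"type":"array"}},"fingers":{"type":"number"},"squeeze":{"type":"number"}},"required":["moves"]}

```bash
ls; mkdir -p pics; python3 - <<'E'
from bench import r
import cv2, json
s=r.sense(); print(s)
for n in ("scene","top","wrist"):
    d=r.snapshot(n); cv2.imwrite(f"pics/{n}0.png",d["pixels"][:,:,::-1])
    print(n,d["camera_matrix"],d["xyz"],d["orientation"])
E
```

```text
pics
{'time': 0.0, 'joint_pos': array([ 6.08249229e+01,  7.51559388e+00,  8.53285143e+01, -1.21420657e-03,
        8.72613796e+01, -4.89501982e+00]), 'qd': array([0.01681209, 0.10434542, 0.06430168, 0.02238817, 0.02359301,
       0.04867133]), 'joint_efforts': array([ 1.77841426e-03, -5.69414377e+01, -5.00543153e+01, -3.38093532e-04,
        1.53535686e-02,  9.25244308e-05]), 'tool_pos': array([246.47727288, 546.48505463, 252.2466594 ]), 'tcp_rot': array([-1.79894794e+02, -7.79301050e-03,  1.55719995e+02]), 'ft_force': array([-0.27818214, -0.3655448 , -0.24741525]), 'wrist_torque': array([-0.0298889 , -0.02395985, -0.01504269]), 'finger_gap': 85.54143293267556}
scene [[549.28399857   0.         316.83054312]
 [  0.         549.28399857 246.65930951]
 [  0.           0.           1.        ]] [1118.30846057  -41.51014484  879.71332564] [-139.65319186    0.78790873   78.95798172]
top [[508.03557769   0.         328.34431938]
 [  0.         508.03557769 239.45118576]
 [  0.           0.           1.        ]] [ 268.35164614   78.8317513  1109.95046683] [-170.23451373   -1.39238637  -91.05988099]
wrist [[413.92369789   0.         328.03897808]
 [  0.         413.92369789 238.69642163]
 [  0.           0.           1.        ]] [184.9981636  575.06306451 373.74709411] [1.64342101e+02 1.05167760e-01 6.56744968e+01]
```

View pics/scene0.png

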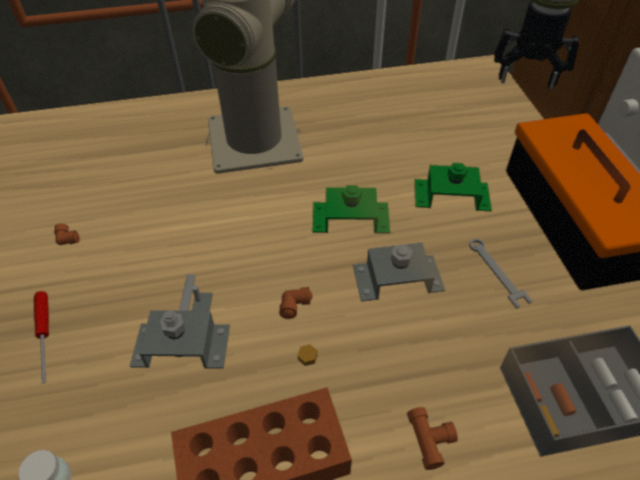

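View pics/top0.png

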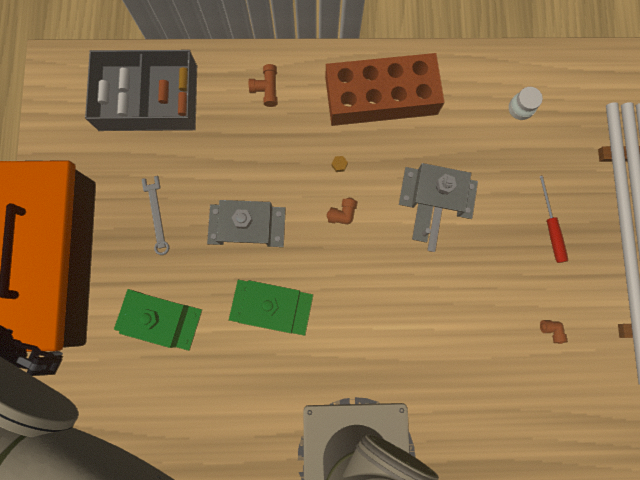

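View pics/wrist0.png

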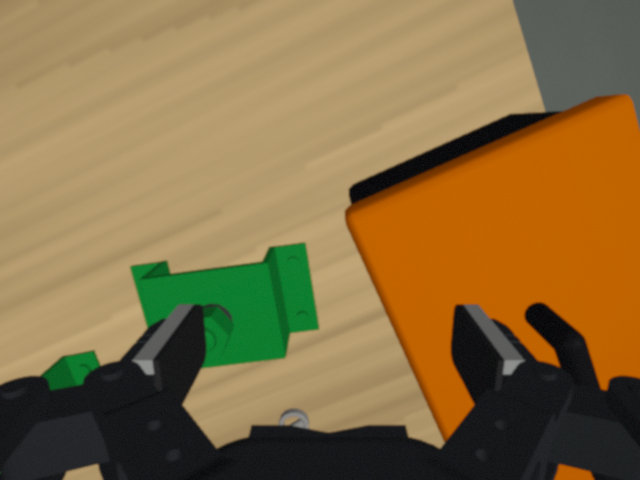

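The scene view shows the grey bracket with the spanner at about (172,325). In the top view it is at about (447,184), with the screw standing out of its nut. The other grey bracket, without a spanner, is at top (241,217). I'll enlarge both.

```bash
python3 - <<'E'
import cv2,numpy as np
a=cv2.imread("pics/top0.png")[145:265,390:490]; b=cv2.imread("pics/scene0.png")[270:375,120:240]
cv2.imwrite("pics/topc.png",cv2.resize(a,None,fx=5,fy=5,interpolation=cv2.INTER_CUBIC))
cv2.imwrite("pics/scenec.png",cv2.resize(b,None,fx=5,fy=5,interpolation=cv2.INTER_CUBIC))
E
```

```text
(no output)
```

View pics/topc.png

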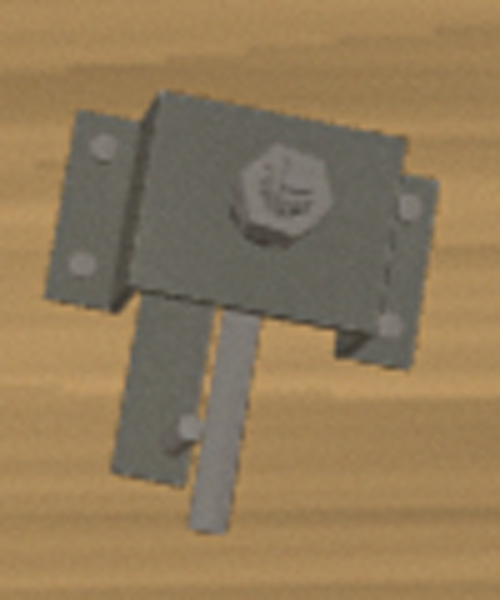

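View pics/scenec.png

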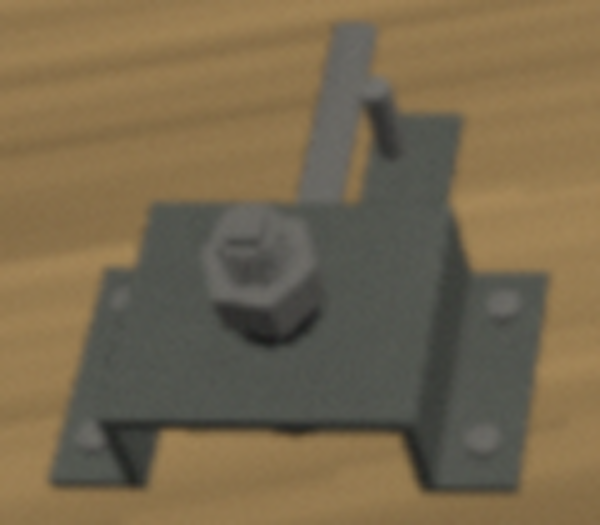

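```bash
cat > h.py <<'E'
import numpy as np
from scipy.spatial.transform import Rotation as R
def ray(d,u,v):
    K=np.array(d["camera_matrix"]); q=R.from_euler("xyz",d["orientation"],degrees=True).as_matrix() 
    return np.array(d["xyz"],float), q@np.linalg.solve(K,[u,v,1])
def at(d,u,v,z):
    o,w=ray(d,u,v); return (o+w*(z-o[2])/w[2]).round(1)
E
python3 - <<'E'
from bench import r
from h import *
t=r.snapshot("top"); s=r.snapshot("scene")
print("nut",at(t,447.6,183,82),at(s,172.4,323,82))
print("other",at(t,241,217,82),at(s,402,253,82))
print("base?",at(t,358,440,0))
print("spanner end",at(t,390+207/5,145+530/5,33)," brk corners",[at(t,390+a/5,145+b/5,50) for a,b in((165,92),(405,138),(133,290),(380,330))])
E
```

```text
nut [ 561.9 -202.9   82. ] [ 569.2 -197.4   82. ]
other [494.3 229.7  82. ] [499.  231.5  82. ]
base? [35.  -5.5  0. ]
spanner end [ 424.8 -172.3   33. ]  brk corners [array([ 615.9, -160.2,   50. ]), array([ 593.9, -264.4,   50. ]), array([ 527.2, -141.9,   50. ]), array([ 508.2, -247.9,   50. ])]
```

The two views agree on the nut to within about 7 mm. It sits near (564,-201), bracket centre (561,-203), and the spanner end comes out 140 mm away, which matches. Next I move to a wrist viewpoint above it, going up first to clear the toolbox.

Request:
drive_tool:
  moves:
    - [[0, -20, 35], 0]
    - [[0, -40, 70], 0]
    - [[15, -80, 70], 0]
    - [[30, -120, 70], 0]
    - [[45, -160, 70], 0]
    - [[60, -200, 70], 0]
    - [[75, -240, 70], 0]
    - [[90, -280, 70], 0]
  fingers: 85

```text
time: 0.92
tool_pos: [334.5, 271.1, 323.3]
tcp_rot: [180.0, 0.0, 155.8]
ft_force: [2.0, -0.2, 0.4]
finger_gap: 85.1
```

Request:
drive_tool:
  moves:
    - [[20, -36, 0], 0]
    - [[40, -72, 0], 0]
    - [[60, -108, 0], 0]
    - [[80, -144, 0], 0]
    - [[100, -180, 0], 0]
    - [[120, -216, 0], 0]
    - [[140, -252, 0], 0]
    - [[155, -285, 0], 0]

```text
time: 1.58
tool_pos: [490.3, -14.6, 323.2]
tcp_rot: [180.0, 0.0, 155.7]
ft_force: [0.2, 0.1, -0.8]
finger_gap: 84.9
```

Request:
drive_tool:
  moves:
    - [[18, -35, 0], 0]
    - [[36, -70, -10], 0]
    - [[54, -105, -25], 0]
    - [[72, -140, -45], 0]
    - [[88, -172, -65], 0]
    - [[96, -190, -85], 0]
    - [[98, -195, -103], 0]
    - [[98, -195, -103], 0]

```text
time: 2.25
tool_pos: [585.4, -208.2, 214.5]
tcp_rot: [-180.0, -0.5, 155.6]
ft_force: [-0.3, 0.6, -0.9]
finger_gap: 85.0
```

```bash
python3 - <<'E'
from bench import r
import cv2,pickle
d=r.snapshot("wrist"); cv2.imwrite("pics/w1.png",d["pixels"][:,:,::-1]); pickle.dump(d,open("w1.pkl","wb"))
s=r.sense(); print(s["time"],s["tool_pos"],s["tcp_rot"],s["joint_pos"],d["xyz"],d["orientation"])
E
```

```text
2.3 [ 585.87111359 -207.17453294  217.07830388] [179.99548156  -0.34817343 155.63951425] [-2.42035834e+01  1.21143746e+01  8.38856040e+01  5.49860212e-03
  8.43481812e+01 -8.98436421e+01] [ 524.7321463  -180.00538261  336.42446658] [1.64803961e+02 2.63409901e-02 6.55373691e+01]
```

View pics/w1.png

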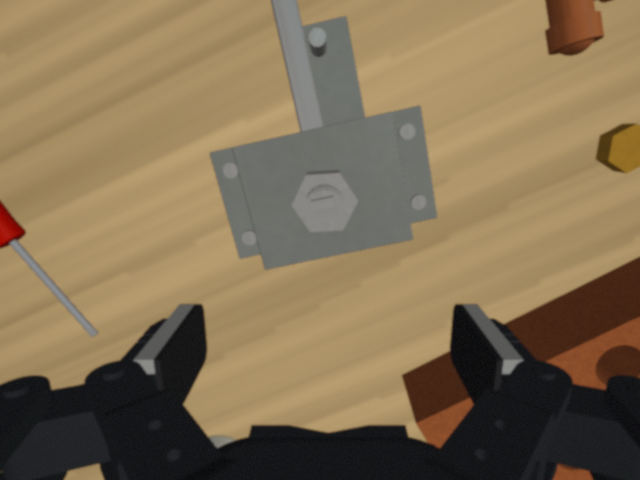

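The wrist view shows the spanner and peg at the top around (300,60)–(317,40) and the nut near (325,202), with a slot in the screw end. The arm was still settling in this one, so I'll retake it and zoom in.

```bash
python3 - <<'E'
from bench import r
import cv2,pickle
d=r.snapshot("wrist"); d=r.snapshot("wrist"); cv2.imwrite("pics/w2.png",d["pixels"][:,:,::-1]); pickle.dump(d,open("w2.pkl","wb"))
s=r.sense(); print(s["time"],s["tool_pos"],s["tcp_rot"],d["xyz"],d["orientation"])
c=d["pixels"][150:250,270:380,::-1]
cv2.imwrite("pics/w2c.png",cv2.resize(c,None,fx=6,fy=6,interpolation=cv2.INTER_CUBIC))
from h import *
print(at(d,324,202,82))
E
```

```text
2.4 [ 587.57844537 -206.63380881  221.19617891] [1.79986765e+02 1.55181199e-02 1.55737037e+02] [ 525.5095357  -178.54876041  341.06463006] [ 1.64483850e+02 -5.22870189e-03  6.56489865e+01]
[ 568.  -200.6   82. ]
```

View pics/w2c.png

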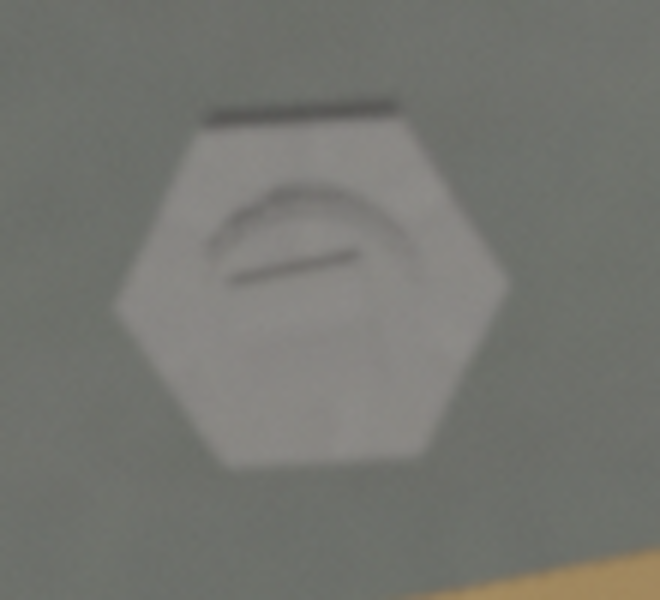

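Nut top-face corners in the crop: (203,125), (402,118), (510,285), (424,457), (228,467), (115,305).

```bash
python3 - <<'E'
import pickle
from h import *
d=pickle.load(open("w2.pkl","rb"))
P=np.array([at(d,270+(a+.5)/6-.5,150+(b+.5)/6-.5,82)[:2] for a,b in [(203,125),(402,118),(510,285),(424,457),(228,467),(115,305)]])
c=P.mean(0); v=P-c; print(c,np.hypot(*v.T))
a=np.degrees(np.arctan2(v[:,1],v[:,0])); print(a, "corner ang mod60",np.degrees(np.angle(np.exp(1j*np.radians(a)*6).mean()))/6)
print("spanner dir", [at(d,u,w,33) for u,w in((283,0),(311,130))])
E
```

```text
[ 565.53333333 -200.93333333] [21.15676934 20.66241892 20.76131552 21.14723518 20.84999334 21.00290985]
[-171.66563548  129.10730965   68.62565311    9.34354388  -50.83949231
 -111.31171389] corner ang mod60 8.876624526405665
spanner dir [array([ 440.8, -173.1,   33. ]), array([ 524.4, -191.5,   33. ])]
```

The fitted hexagon has a radius of 20.9 mm against the expected 20.8, centred at (565.5,-200.9). The flat normals lie at 38.9° modulo 60°, so the jaw yaw should be 128.9°, a turn of -26.8°. I'll go to z≈130 above the nut and check there.

Request:
drive_tool:
  moves:
    - [[-6, 2, -15], -6]
    - [[-12, 3, -40], -12]
    - [[-18, 5, -65], -18]
    - [[-22, 6, -90], -24]
    - [[-22, 6, -90], -26.8]
    - [[-22, 6, -90], -26.8]
    - [[-22, 6, -90], -26.8]
    - [[-22, 6, -90], -26.8]

```text
time: 3.07
tool_pos: [567.2, -201.3, 133.2]
tcp_rot: [179.9, 0.2, 129.1]
ft_force: [1.0, 0.4, 0.4]
finger_gap: 84.9
```

```bash
python3 - <<'E'
from bench import r
import cv2,pickle
d=r.snapshot("wrist"); d=r.snapshot("wrist");cv2.imwrite("pics/w3.png",d["pixels"][:,:,::-1]); pickle.dump(d,open("w3.pkl","wb"))
s=r.sense(); print(s["time"],s["tool_pos"],s["tcp_rot"],s["joint_pos"])
E
```

```text
3.1667 [ 566.84107245 -201.41786212  132.55106131] [179.90628363   0.18620393 129.01627391] [-2.44446641e+01  1.24692254e+01  9.25764582e+01  6.67850098e-04
  7.47458597e+01 -6.34612648e+01]
```

View pics/w3.png

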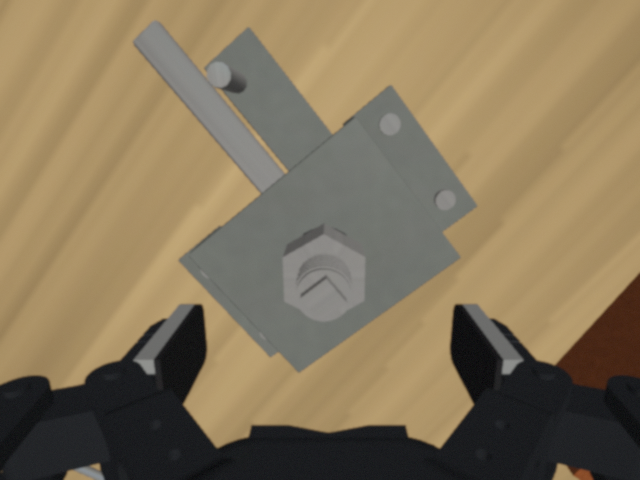

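```bash
python3 - <<'E'
import pickle,cv2
from h import *
d=pickle.load(open("w3.pkl","rb"))
print(d["xyz"],at(d,325,279,82),at(d,284,280,82),at(d,366,280,82))
c=d["pixels"][210:340,260:390,::-1]
cv2.imwrite("pics/w3c.png",cv2.resize(c,None,fx=4.5,fy=4.5,interpolation=cv2.INTER_CUBIC))
E
```

```text
[ 524.28122864 -147.78587438  254.07280332] [ 566. -201.   82.] [ 552.1 -212.8   82. ] [ 580.5 -189.9   82. ]
```

View pics/w3c.png

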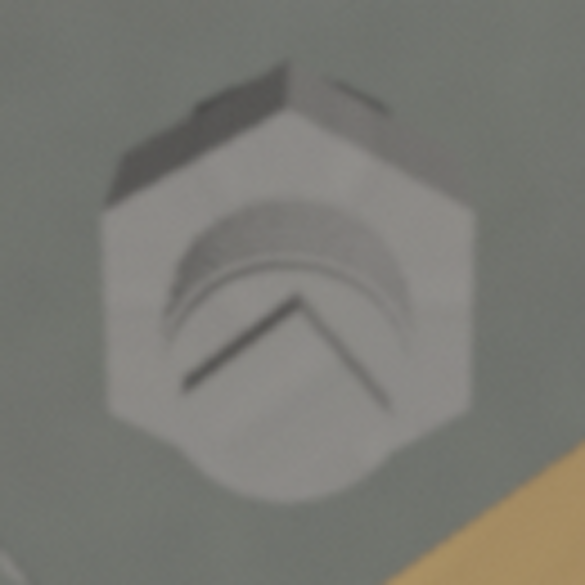

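The close view confirms it: the flats are vertical in the image and centred between the jaws, centre (566,-201). I'll descend and close.

Request:
drive_tool:
  moves:
    - [[-1, 0, -14], 0]
    - [[-1, 0, -28], 0]
    - [[-1, 0, -42], 0]
    - [[-1, 0, -50], 0]
    - [[-1, 0, -54], 0]
    - [[-1, 0, -54], 0]
    - [[-1, 0, -54], 0]
    - [[-1, 0, -54], 0]

```text
time: 3.83
tool_pos: [565.0, -201.4, 77.0]
tcp_rot: [180.0, 0.1, 128.9]
ft_force: [0.3, 0.2, -0.2]
finger_gap: 85.3
```

Request:
drive_tool:
  moves:
    - [[0, 0, 0], 0]
    - [[0, 0, 0], 0]
    - [[0, 0, 0], 0]
    - [[0, 0, 0], 0]
    - [[0, 0, 0], 0]
    - [[0, 0, 0], 0]
    - [[0, 0, 0], 0]
    - [[0, 0, 0], 0]
  fingers: 30
  squeeze: 60

```text
time: 4.5
tool_pos: [564.7, -201.3, 76.9]
tcp_rot: [180.0, 0.0, 128.9]
ft_force: [-2.4, 0.6, 4.9]
finger_gap: 35.4
```

```bash
python3 - <<'E'
from bench import r
import cv2
d=r.snapshot("wrist"); cv2.imwrite("pics/w4.png",d["pixels"][:,:,::-1])
s=r.sense(); print({k:np_ for k,np_ in s.items() if k not in("qd","joint_efforts")})
E
```

```text
{'time': 4.55, 'joint_pos': array([-2.45120094e+01,  1.59281352e+01,  9.47869005e+01, -6.98976956e-03,
        6.92569835e+01, -6.34354721e+01]), 'tool_pos': array([ 564.68854994, -201.25783065,   76.86260566]), 'tcp_rot': array([1.79993335e+02, 2.79505403e-02, 1.28925935e+02]), 'ft_force': array([-2.38968094,  0.59645273,  5.99787096]), 'wrist_torque': array([0.09616926, 0.42016747, 0.14971215]), 'finger_gap': 34.98504136845065}
```

View pics/w4.png

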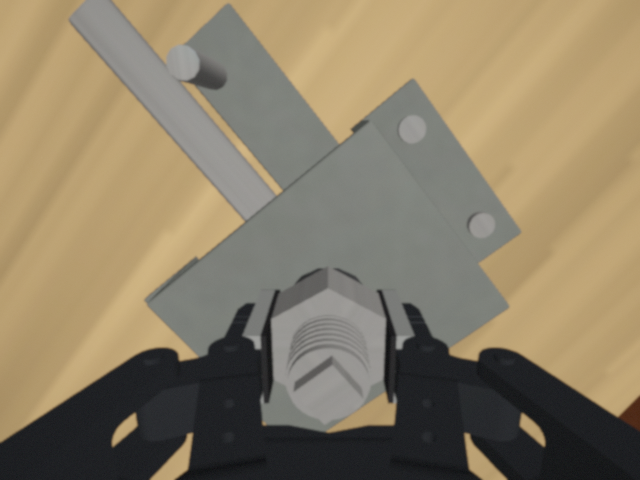

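The nut is held on its flats with a gap of about 35.5 mm, low force, and the spanner still against the peg. Now I turn it clockwise, which is negative yaw.

Request:
drive_tool:
  moves:
    - [[0, 0, 0], -2]
    - [[0, 0, 0], -5]
    - [[0, 0, 0], -8]
    - [[0, 0, 0], -12]
    - [[0, 0, 0], -16]
    - [[0, 0, 0], -20]
    - [[0, 0, 0], -22]
    - [[0, 0, 0], -22]

```text
time: 5.22
tool_pos: [564.7, -201.3, 76.8]
tcp_rot: [180.0, 0.0, 106.8]
ft_force: [-2.3, -0.0, 5.9]
finger_gap: 34.9
```

```bash
python3 - <<'E'
from bench import r
import cv2
d=r.snapshot("wrist"); cv2.imwrite("pics/w5.png",d["pixels"][:,:,::-1])
s=r.sense(); print({k:np_ for k,np_ in s.items() if k not in("qd","joint_efforts")})
E
```

```text
{'time': 5.2667, 'joint_pos': array([-2.45161397e+01,  1.59285381e+01,  9.47860226e+01, -2.89971903e-03,
        6.92552381e+01, -4.13837334e+01]), 'tool_pos': array([ 564.69980412, -201.28513453,   76.86600839]), 'tcp_rot': array([1.79979133e+02, 2.20009342e-02, 1.06868616e+02]), 'ft_force': array([-2.28485744,  0.58598134,  6.36238735]), 'wrist_torque': array([ 0.11688865,  0.41479375, -0.17300808]), 'finger_gap': 34.86939102969156}
```

View pics/w5.png

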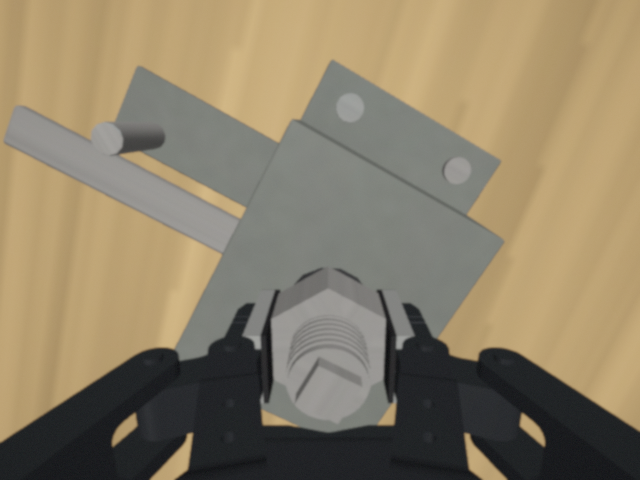

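The nut turns with the jaws and Mz is -0.17 N m, which is just the thread friction. I continue.

Request:
drive_tool:
  moves:
    - [[0, 0, 0], -3]
    - [[0, 0, 0], -7]
    - [[0, 0, 0], -11]
    - [[0, 0, 0], -15]
    - [[0, 0, 0], -18]
    - [[0, 0, 0], -20]
    - [[0, 0, 0], -21]
    - [[0, 0, 0], -21]

```text
time: 5.93
tool_pos: [564.7, -201.2, 76.8]
tcp_rot: [180.0, 0.0, 85.8]
ft_force: [-1.9, 1.0, 5.2]
finger_gap: 35.1
```

```bash
cat > st.py <<'E'
from bench import r
s=r.sense(); print(s["time"],s["tool_pos"].round(1),s["tcp_rot"].round(2),s["ft_force"].round(1),s["wrist_torque"].round(2),s["finger_gap"])
E
python3 st.py
```

```text
5.9333 [ 564.7 -201.2   76.8] [1.7997e+02 1.0000e-02 8.5850e+01] [-1.9  1.   5.2] [ 0.11  0.42 -0.11] 35.09518779560582
```

Request:
drive_tool:
  moves:
    - [[0, 0, 0], -1]
    - [[0, 0, 0], -2]
    - [[0, 0, 0], -3]
    - [[0, 0, 0], -4]
    - [[0, 0, 0], -5]
    - [[0, 0, 0], -6]
    - [[0, 0, 0], -6]
    - [[0, 0, 0], -6]

```text
time: 6.6
tool_pos: [564.7, -201.2, 76.8]
tcp_rot: [180.0, 0.0, 79.9]
ft_force: [-2.0, 0.7, 5.8]
finger_gap: 34.8
```

```bash
python3 st.py
```

```text
6.6 [ 564.7 -201.2   76.8] [1.7997e+02 1.0000e-02 7.9900e+01] [-2.   0.7  5.8] [ 0.13  0.42 -0.14] 34.78859789224932
```

Request:
drive_tool:
  moves:
    - [[0, 0, 0], -1]
    - [[0, 0, 0], -2]
    - [[0, 0, 0], -3]
    - [[0, 0, 0], -4]
    - [[0, 0, 0], -5]
    - [[0, 0, 0], -6]
    - [[0, 0, 0], -6]
    - [[0, 0, 0], -6]

```text
time: 7.27
tool_pos: [564.7, -201.2, 76.9]
tcp_rot: [180.0, 0.0, 73.9]
ft_force: [-2.5, 0.3, 5.4]
finger_gap: 35.1
```

```bash
python3 st.py
```

```text
7.2667 [ 564.7 -201.2   76.9] [179.97   0.    73.9 ] [-2.5  0.3  5.4] [ 0.09  0.3  -0.15] 35.10751604137182
```

Request:
drive_tool:
  moves:
    - [[0, 0, 0], -1]
    - [[0, 0, 0], -2]
    - [[0, 0, 0], -3]
    - [[0, 0, 0], -4]
    - [[0, 0, 0], -5]
    - [[0, 0, 0], -5]
    - [[0, 0, 0], -5]
    - [[0, 0, 0], -5]

```text
time: 7.93
tool_pos: [564.7, -201.3, 76.9]
tcp_rot: [180.0, -0.0, 68.9]
ft_force: [-2.5, -0.1, 5.4]
finger_gap: 35.0
```

```bash
python3 st.py
```

```text
7.9333 [ 564.7 -201.3   76.9] [179.97  -0.    68.9 ] [-2.5 -0.1  5.4] [ 0.09  0.37 -0.16] 35.02913836855104
```

Turned 60° so far and still only friction. I continue in small steps.

Request:
drive_tool:
  moves:
    - [[0, 0, 0], -1]
    - [[0, 0, 0], -2]
    - [[0, 0, 0], -3]
    - [[0, 0, 0], -4]
    - [[0, 0, 0], -4]
    - [[0, 0, 0], -4]
    - [[0, 0, 0], -4]
    - [[0, 0, 0], -4]

```text
time: 8.6
tool_pos: [564.4, -202.0, 76.9]
tcp_rot: [180.0, 0.1, 65.1]
ft_force: [-4.1, -2.7, 6.1]
finger_gap: 35.0
```

```bash
python3 st.py
```

```text
8.6 [ 564.4 -202.    76.9] [1.7996e+02 1.2000e-01 6.5070e+01] [-4.1 -2.7  6.1] [-0.55  0.66  2.01] 34.98001680744614
```

Request:
drive_tool:
  moves:
    - [[0, 0, 0], -0.5]
    - [[0, 0, 0], -1]
    - [[0, 0, 0], -1.5]
    - [[0, 0, 0], -2]
    - [[0, 0, 0], -2.5]
    - [[0, 0, 0], -3]
    - [[0, 0, 0], -3]
    - [[0, 0, 0], -3]

```text
time: 9.27
tool_pos: [564.0, -202.7, 77.0]
tcp_rot: [180.0, 0.2, 62.1]
ft_force: [-6.8, -5.4, 6.2]
finger_gap: 35.0
```

```bash
python3 st.py
```

```text
9.2667 [ 564.  -202.7   77. ] [179.97   0.2   62.11] [-6.8 -5.4  6.2] [-1.03  0.99  2.74] 35.02303879232353
```

The torque rose to 2 and then 2.7 N m after about 64–67° of turn, so the stop has been reached. I look before letting go.

```bash
python3 - <<'E'
from bench import r
import cv2
d=r.snapshot("wrist"); cv2.imwrite("pics/w6.png",d["pixels"][:,:,::-1])
E
python3 st.py
```

```text
9.3167 [ 564.  -202.7   77. ] [179.97   0.2   62.12] [-6.6 -6.5  6.7] [-1.    1.07  2.76] 35.129385769088216
```

View pics/w6.png

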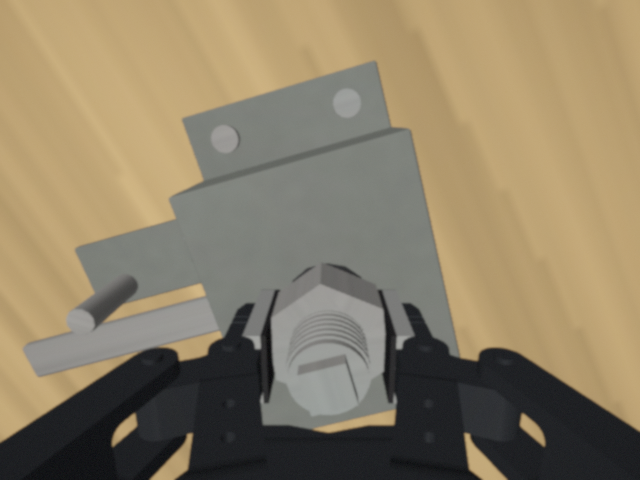

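The nut is still seated in the jaws, slightly yawed, and the spanner rests on its peg. I ease off 2° to unload, open, then rise straight up.

Request:
drive_tool:
  moves:
    - [[0, 0, 0], 1]
    - [[0, 0, 0], 2]
    - [[0, 0, 0], 2]
    - [[0, 0, 0], 2]
    - [[0, 0, 0], 2]
    - [[0, 0, 0], 2]
    - [[0, 0, 0], 2]
    - [[0, 0, 0], 2]

```text
time: 9.98
tool_pos: [564.1, -202.6, 77.0]
tcp_rot: [180.0, 0.1, 63.9]
ft_force: [-5.5, -4.8, 6.8]
finger_gap: 35.2
```

Request:
drive_tool:
  moves:
    - [[0, 0, 0], 0]
    - [[0, 0, 0], 0]
    - [[0, 0, 0], 0]
    - [[0, 0, 0], 0]
    - [[0, 0, 0], 0]
    - [[0, 0, 0], 0]
    - [[0, 0, 0], 0]
    - [[0, 0, 0], 0]
  fingers: 85

```text
time: 10.65
tool_pos: [564.5, -201.1, 76.3]
tcp_rot: [180.0, -0.0, 63.9]
ft_force: [0.2, -0.2, -0.9]
finger_gap: 85.1
```

```bash
python3 st.py
```

```text
10.65 [ 564.5 -201.1   76.3] [180.    -0.    63.92] [ 0.2 -0.2 -0.9] [-0.06 -0.01 -0.01] 85.14474914803752
```

Request:
drive_tool:
  moves:
    - [[0, 0, 15], 0]
    - [[0, 0, 35], 0]
    - [[0, 0, 60], 0]
    - [[0, 0, 90], 0]
    - [[0, 0, 120], 0]
    - [[0, 0, 140], 0]
    - [[0, 0, 140], 0]
    - [[0, 0, 140], 0]

```text
time: 11.32
tool_pos: [565.5, -201.6, 218.3]
tcp_rot: [179.8, -0.0, 63.9]
ft_force: [0.1, -0.2, -0.4]
finger_gap: 84.7
```

```bash
python3 - <<'E'
from bench import r
import cv2,pickle
r.snapshot("scene");r.snapshot("scene");d=r.snapshot("wrist"); cv2.imwrite("pics/w7.png",d["pixels"][:,:,::-1]);pickle.dump(d,open("w7.pkl","wb"))
t=r.snapshot("top"); cv2.imwrite("pics/top7.png",t["pixels"][:,:,::-1])
E
python3 st.py
```

```text
11.5167 [ 563.6 -200.7  214.3] [-179.82    0.     63.92] [ 0.5  0.2 -0.2] [-0.04  0.01 -0.02] 84.99217156384549
```

View pics/w7.png

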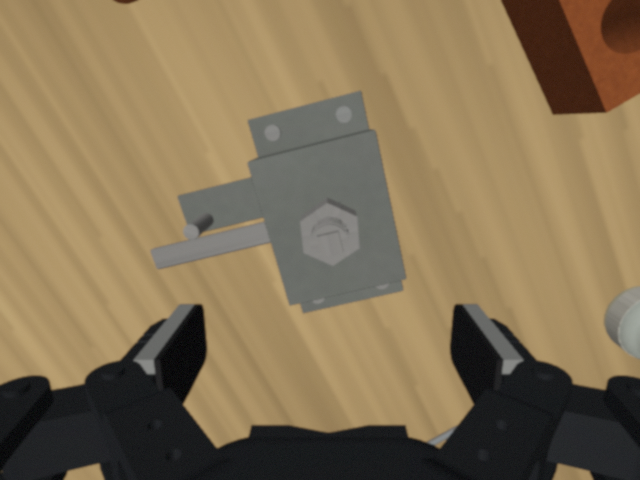

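```bash
python3 - <<'E'
import cv2
a=cv2.imread("pics/w7.png")[190:280,285:375]
cv2.imwrite("pics/w7c.png",cv2.resize(a,None,fx=6,fy=6,interpolation=cv2.INTER_CUBIC))
E
```

```text
(no output)
```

View pics/w7c.png

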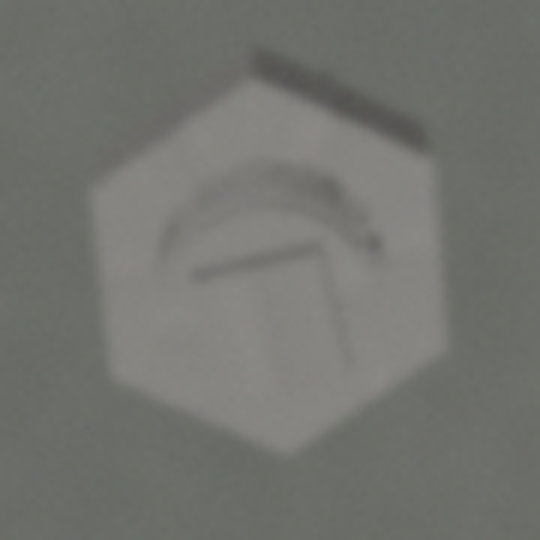

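```bash
python3 - <<'E'
import pickle
from h import *
d=pickle.load(open("w7.pkl","rb"))
P=np.array([at(d,285+(a+.5)/6-.5,190+(b+.5)/6-.5,82)[:2] for a,b in [(252,78),(432,155),(448,350),(288,455),(112,375),(93,190)]])
c=P.mean(0); v=P-c; print(c,np.hypot(*v.T))
a=np.degrees(np.arctan2(v[:,1],v[:,0])); print(a,"mod60",np.degrees(np.angle(np.exp(1j*np.radians(a)*6).mean()))/6)
x=at(d,157,258,33);y=at(d,266,233,33);print("spanner",x,y,np.degrees(np.arctan2(*(y-x)[1::-1])))
d=pickle.load(open("w2.pkl","rb"));x=at(d,283,0,33);y=at(d,311,130,33);print(np.degrees(np.arctan2(*(y-x)[1::-1])))
E
```

```text
[ 565.4        -201.21666667] [20.6500269  20.93259686 20.97673976 20.97038255 20.73057994 20.62846604]
[  69.29782001   10.22732054  -51.35441082 -110.95577673 -171.4464573
  129.06466759] mod60 9.138564281579827
spanner [ 431.6 -171.4   33. ] [ 516.8 -190.9   33. ] -12.891434383114035
-12.412648153117619
```

```bash
python3 - <<'E'
import cv2,numpy as np
a=cv2.imread("pics/top0.png")[190:255,200:295];b=cv2.imread("pics/top7.png")[190:255,200:295]
cv2.imwrite("pics/cmp.png",cv2.resize(np.hstack([a,b]),None,fx=4,fy=4,interpolation=cv2.INTER_CUBIC)); print(cv2.absdiff(a,b).max())
E
```

```text
20
```

The final nut angle (9.1°) against the initial one (8.9°), modulo 60°, means a turn of 59.7°. That agrees with the torque rising just past 60° and with the 46–69° range. Even from a start at 0 the joint would be at about 1.04 rad, above 1.0. The spanner direction changed only 0.5°, which is measurement noise, and the other nut's image patch is unchanged. I hand in.

```bash
python3 st.py; python3 -c "
from bench import r
print(r.hand_in())"
```

```text
11.5167 [ 563.6 -200.7  214.3] [-179.82    0.     63.92] [ 0.5  0.2 -0.2] [-0.04  0.01 -0.02] 84.99217156384549
the job is handed in; nothing more can be done
None
```

I turned the jam nut on the long screw clockwise until it came up tight, let go, and handed the job in with the arm clear, at about 11.5 s of the 32 s allowed. No verdict is reported.

- **Grip and turn:** I found the nut at (566, -201), gripped it across the flats with 60 N and turned it clockwise. From 60° on, the resisting torque rose from almost nothing to 2.0 and then 2.7 N m. I backed off 2° before opening and rose 140 mm.
- **Nut angle:** The last wrist picture puts the nut about 60° from where it started. That is at least 1.04 rad even if it began at 0, so above the 1.0 needed. The picture alone cannot tell 0°, 60° and 120° apart; the jaw turn and torque settle it.
- **Other parts:** The spanner still rests on its peg, and its direction differs by only 0.5°, within measuring error. The other bracket's nut looks the same in the top camera before and after.
- **Readings that disagreed:**
    - The jaws turned about 67° in all, so they slipped or flexed a few degrees against the stop. The tool was pushed about 1.5 mm sideways until I let go.
    - Before the stop, the small friction torque read with the opposite sign to what I expected.
    - The closed jaw gap read about 35 mm on a 36 mm nut.

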